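# Slide the drip dish in between the menorah's feet

### The arm

A 6-joint arm with a two-finger parallel gripper is mounted at the origin on the work surface. World frame = base frame: x ahead of the robot, y to its left, z up, the work surface at z = 0. Lengths are in mm, angles in rad, forces in N, time in s.
With the tool pointing down it reaches from about 275 to 1000 mm from the base axis. Payload 8.4 kg.
Tool frame: the origin (TCP) lies midway between the tips of the shut fingers; the grasp point (between the pads) lies 19 mm behind it; z points along the fingers, y is the direction in which the jaws open and shut (so a half turn about z gives the same grasp; the last joint's range is limited). The gripper opens to 85 mm and grips with 20 to 120 N. Pads are 22 mm wide; open, the fingers measure 114 mm over their backs; the gripper's body (76 mm by 85 mm) begins 54 mm behind the grasp point. The pads swing forward as they close: fully open they stand 13 mm farther back than shut.
Start: joints at [-1.318, 0.353, 1.633, -0, 1.155, -0.002], TCP at [157.531, -604.824, 231.281] pointing down, gripper open.
Joint ranges: [-2.63, 2.63], [-0.92, 2.1], [0.06, 2.66], [-1.3, 4.44], [0, 2.69], [-3.02, 3.02]. Speed limits (rad/s): [2.22, 2.22, 2.79, 3.14, 3.14, 3.14].

### API

Orientations are given as [roll, pitch, yaw] about the fixed x, y, z axes, in that order (R = Rz(yaw) Ry(pitch) Rx(roll)).
In Python, from rig import r gives the robot as it stands. The module is installed in compiled form; this text tells all that it offers.
- The arm moves only by the tool drive_tool, never from a script. Its argument "moves" is a list of rows, each a list of 3 entries, a list of its own where there are three numbers: the closure, from 0 (fully open) to 1 (shut), then the shift along the tool's x, y, z in cm, then the turn about the tool's z in degrees. In form: [[claw, [dx, dy, dz], roll], ...]. A call has 1 to 12 rows; each row is the pose to reach, as a shift and turn from the pose measured when the call began, along the tool's axes at that moment; what a row does not reach only later rows make up. A row lasts 1/8 s, in which the tool goes at most 62.5 mm and 10.7 degrees, less where a joint would pass 70% of its speed; a pose out of reach is approached as far as the arm can. A call with a gripper value outside its range is refused whole. The fingers move at their own pace and stop on an object; "grip_force" is the grip in N (left out, the last holds). Time passes only in rows, so rows that repeat a pose let the fingers close. It gives the time, the measured TCP pose, the force and the opening at its end, in the units of the state.
- r.sense(): the state, without advancing time (a new reading comes with each control period).
- r.grab_frame(name): name is "scene" or "top" or "wrist"; returns a dict with "color" (480x640x3 uint8, red, green, blue), "fx", "fy", "cx", "cy" (pixels), "pose" (4x4, takes a point from camera to world coordinates); the wrist camera has in their place "hand_eye" (4x4, takes a point from camera to tool coordinates, whose origin is the TCP and whose axes are the flange's). Camera axes: x right, y up, looking along -z (the intrinsics and any distortion apply to the point x, -y, -z); pixel columns grow to the right and rows downward; lengths in mm; the calibration is good to about 2 mm. A picture is of the moment at which its call begins: read the wrist's pose just before it. There is no depth.
- r.sign_off(): hands the job in, once; it reports no verdict.
Trained networks look in the newest picture that a camera, given by its name, has taken for a name from the list of things; names that differ only in an ending like _2 or _b are one class to them, and where a whole thing is asked for, a point or a joint stands for the part that bears it (a point fixed in the world has none). Each returns a list of dicts, best first, with "score" (0 to 1); they miss things now and then, are a little off and sometimes report something else, mostly with a low value. They report only what shows in the picture. A call takes as long as a camera call. They do not tell look-alikes from the thing itself.
- r.outline_of(thing, camera): "mask" (480x640 bool, what is visible of it) and "at" ([column, row] in pixels, amid what is visible of it).
- r.spot_point(thing, camera): "at" ([column, row] in pixels: a listed point, or the origin of a listed thing).
The state is a dict: "clock": time; "qpos": joint angles; "qvel": joint speeds; "joint_efforts": joint torques, N m; "eef_pos": TCP position; "tcp_rot": TCP orientation; "contact_force": force on the tool from outside, world axes, zero at the start; "wrist_torque": the same for the moment, N m; "opening": opening from 0.0 (shut) to 1.0 (fully open).
Only numpy, scipy, OpenCV 4.12 (cv2) and the standard library are available. Lean on these libraries where they do the work, as an engineer would, in place of code of your own. Each camera call takes 0.05 s, during which the arm holds its last target.

### The job

Before the candles go in, slide the white porcelain drip dish across the tiles and through the narrow gap between the menorah's two feet until it lies centred under the row of candle cups, showing as much in front of the row as behind it. Only push it gently with the fingers, flat on the tiles: do not lift, tip or grip it, and do not ram it against the feet. Keep the robot off the menorah and the organiser, and leave the dreidel, the lighter and the carton of candles where they are.

Things in the scene. Friction and masses are not known exactly. Their poses are not given: they have to be found in the camera images.
- menorah: Black iron menorah, fixed: never moves. Straight bar 222 long (y), 14 wide, 90 to 100 above the tiles, with nine empty cups 21 across, from y=-88 to +88, tops at 120 (middle one 150). It stands on two feet (see the foot points), the gap between them 192 wide. Origin on the tiles midway between the feet under the middle cup; x runs through the gap (the dish starts on the -x side, the robot's side), y along the row.
- foot_left (a point): Menorah foot at its +y end: flat iron bar 90 long (menorah x -45 to +45), 16 wide, 10 high, round ends; a leg 14 x 12 rises from its middle to the bar. This point: middle of the foot's inner face, on the tiles (menorah x 0, y +96).
- foot_right (a point): The like foot at the menorah's -y end. This point: middle of its inner face, on the tiles (menorah x 0, y -96).
- dish: White porcelain drip dish, blue line on the rim, loose, 0.28 to 0.56 kg: rounded rectangle 120 (its x) by 185 (its y), corner radius 16, 18 high, wall 6 thick, floor 5. Origin at the centre of its underside. Starts before the gap, up to 35 off to a side and 0.2 rad askew to the menorah. Takes 2 to 8 N to slide and stops where it is left. Square between the feet it has 3.5 of play on each side.
- organiser: Organiser of three stacked clear plastic tiers, full and fixed: 130 (x) by 180 (y), 174 high, with a steel spring clip on the +y rim of the top tier reaching up to 205. Origin at the centre of its underside. Not to be touched.
- dreidel: Yellow silicone dreidel lying on one face, loose: a 34 mm square body with point to -x and stem to +x, 74 long overall. Origin under the body's centre. Leave it alone.
- lighter: Matte steel candle lighter lying down, loose: 155 long (x from -78 to +77, thin neck to +x), 22 wide, 19 high. Origin on the tiles about mid-length. Leave it alone.
- candle_box: Blue carton of candles lying flat, loose: 85 (x) by 130 (y) by 33 high. Origin at the centre of its underside. Leave it alone.
Things that resemble listed ones, but are neither listed nor needed, are in the scene too. Several things have the shape of the dish; the one meant has the colours described above.

How it is judged (in metres and radians):
At the end, for the whole second after the job is handed in: The dish lies flat and still on the tiles between the feet, its centre within 10 mm of the row of cups along the gap and within 6 mm of the middle across it, square to within 0.1 rad (x of dish in the frame of menorah between -0.01 and 0.01 m and y of dish in the frame of menorah between -0.006 and 0.006 m and angle between the x axis of dish and the x axis of menorah, either way round below 0.1 rad and height (world z) of dish between -0.004 and 0.004 m and angle between dish's own z axis and vertical below 0.05 rad and linear speed of dish below 0.01 m/s); the robot touches nothing.
It fails at once if the dish is lifted off the tiles (more than 6 mm) or tipped (more than 0.12 rad) (height (world z) of dish above 0.006 m or angle between dish's own z axis and vertical above 0.12 rad).
It fails at once if the fingers or arm press on the dish with more than 25 N (gripped or shoved hard) (contact force between any of the fingers, the arm and dish above 25 N).
It fails at once if the dish is rammed against the menorah with more than 25 N (contact force between dish and menorah above 25 N).
It fails at once if the robot touches the menorah or the organiser (more than 3 N) (contact force between any of the fingers, the arm and menorah above 3 N or contact force between any of the fingers, the arm and organiser above 3 N).
It fails at once if the dreidel, the lighter or the carton of candles is moved by more than 12 mm (distance of any of dreidel, lighter, candle_box from where it was at the start of the episode above 0.012 m).
It also fails if it takes over 72 s, if anything falls off the work surface, if the arm or the gripper's body presses on something with over 40 N, if the wrist force passes 120 N, or if a joint passes its speed limit or range.

## Working session

There is one attempt and no reset: what is moved stays moved. The work goes in short steps, Python scripts to look and compute and a tool call to move; the robot and the scene stay as the last step left them, time stands still between calls to the robot, and variables do not carry over. Pictures are saved under pics/ and viewed, and the job is handed in when it is done.

Besides the shell and the picture viewer there is one more tool, called after "Call:" in YAML: its name, and indented under it one key for each argument. drive_tool: Moves the arm, as the interface text tells. Its arguments: {"type":"object","properties":{"moves":{"type":"array"},"grip_force":{"type":"number"}},"required":["moves"]}

```bash
mkdir -p pics; cat > h.py <<'E'
import numpy as np, cv2
from rig import r
def save(im,name): cv2.imwrite('pics/'+name+'.png',cv2.cvtColor(im,cv2.COLOR_RGB2BGR))
def pix2w(f,u,v,z=0.,pose=None):
    P=f['pose'] if pose is None else pose
    P=np.array(P)
    d=np.array([(u-f['cx'])/f['fx'],-(v-f['cy'])/f['fy'],-1.])
    D=P[:3,:3]@d; o=P[:3,3]
    return o+D*(z-o[2])/D[2]
def w2pix(f,p,pose=None):
    P=np.array(f['pose'] if pose is None else pose)
    c=np.linalg.inv(P)@np.r_[p,1]
    return np.array([f['cx']+f['fx']*c[0]/-c[2], f['cy']+f['fy']*(-c[1])/-c[2]])
E
python3 - <<'E'
from h import *
for c in ['top','scene']:
    f=r.grab_frame(c); save(f['color'],c+'0'); print(c,[k for k in f],f['fx'],f['fy'],f['cx'],f['cy'],np.round(f['pose'],3).tolist())
    for t in ['foot_left','foot_right','menorah','dish','organiser','dreidel','lighter','candle_box']:
        print(t,[(np.round(d['at']).tolist(),round(d['score'],2)) for d in r.spot_point(t,c)][:6])
s=r.sense();print(s)
E
```

```text
top ['color', 'fx', 'fy', 'cx', 'cy', 'pose'] 487.5240085752274 487.5240085752274 324.9162005653303 244.0761917975473 [[-0.0, 0.997, -0.079, 365.771], [-1.0, -0.001, -0.009, 1.671], [-0.009, 0.079, 0.997, 1133.546], [0.0, 0.0, 0.0, 1.0]]
foot_left [([269.0, 154.0], 0.65)]
foot_right [([351.0, 142.0], 0.57)]
menorah [([307.0, 147.0], 0.68)]
dish [([323.0, 212.0], 0.92), ([211.0, 351.0], 0.86), ([161.0, 245.0], 0.7)]
organiser [([496.0, 145.0], 0.93)]
dreidel [([429.0, 218.0], 0.67)]
lighter [([225.0, 239.0], 0.9)]
candle_box [([181.0, 145.0], 0.7), ([227.0, 240.0], 0.41)]
scene ['color', 'fx', 'fy', 'cx', 'cy', 'pose'] 478.9338668374435 478.9338668374435 321.38052677941903 248.37186322298095 [[-0.02, -0.58, 0.814, 1353.159], [1.0, -0.017, 0.012, 33.748], [0.007, 0.815, 0.58, 666.596], [0.0, 0.0, 0.0, 1.0]]
foot_left [([380.0, 325.0], 0.68)]
foot_right [([284.0, 336.0], 0.98)]
menorah []
dish [([477.0, 264.0], 0.67), ([319.0, 280.0], 0.65), ([413.0, 209.0], 0.61)]
organiser [([109.0, 328.0], 0.84)]
dreidel [([208.0, 276.0], 0.91)]
lighter [([420.0, 260.0], 0.55)]
candle_box [([491.0, 333.0], 0.76)]
{'clock': 0.9, 'qpos': array([-1.31842353e+00,  3.52991297e-01,  1.63339212e+00, -1.85124782e-06,
        1.15524469e+00, -2.37353695e-03]), 'qvel': array([-0.00193067,  0.00167922, -0.00130499,  0.00034066, -0.00038234,
        0.00010507]), 'joint_efforts': array([-2.63591734e-03, -6.05161071e+01, -3.42442954e+01, -4.11027686e-04,
        1.13332324e-03,  1.56629278e-05]), 'eef_pos': array([ 157.5134652 , -604.81798274,  231.28978534]), 'tcp_rot': array([-3.14155720e+00,  1.60952144e-06,  2.54747081e-01]), 'contact_force': array([-0.30655415,  0.53275238, -0.23739246]), 'wrist_torque': array([-0.00891267, -0.00247603,  0.03690699]), 'opening': 0.9944179681632584}
```

View pics/top0.png

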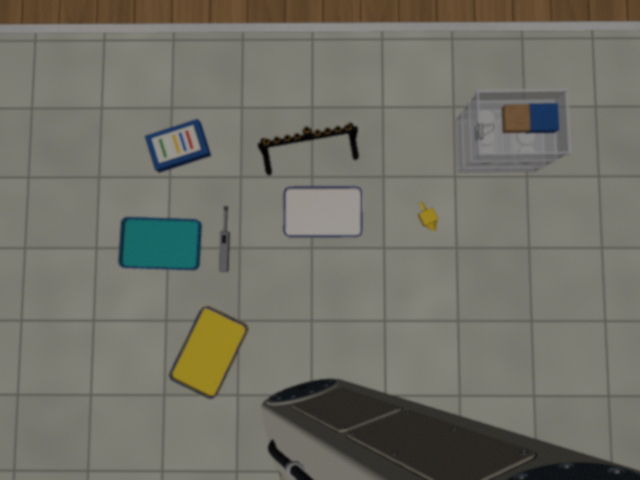

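View pics/scene0.png

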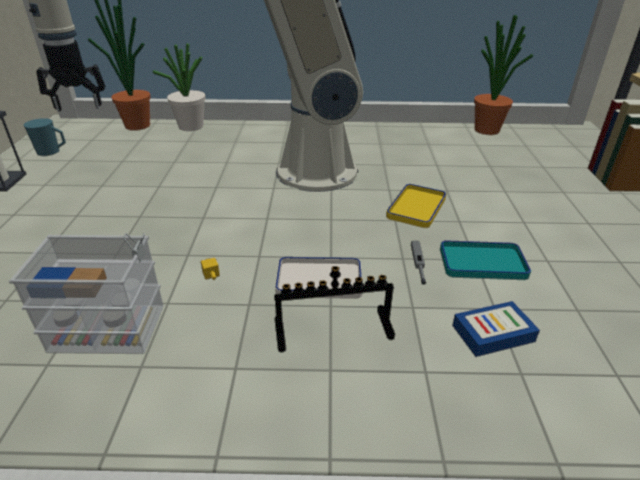

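```bash
python3 - <<'E'
from h import *
f=r.grab_frame('top'); im=f['color']
save(cv2.resize(im[110:250,240:380],(800,800),interpolation=cv2.INTER_CUBIC)[:600*800//800+200],'c1') if 0 else save(cv2.resize(im[115:250,235:415],(800,600),interpolation=cv2.INTER_CUBIC),'c1')
for t in ['foot_left','foot_right','menorah']:
    for d in r.spot_point(t,'top'): print(t,d['at'],d['score'],pix2w(f,*d['at']).round(1))
for t,z in [('dish',0),('organiser',0),('dreidel',0),('lighter',0),('candle_box',0)]:
    for d in r.spot_point(t,'top'): print(t,d['at'],round(d['score'],2),pix2w(f,*d['at'],z).round(1))
d=r.outline_of('dish','top')
for q in d:
  m=q['mask'].astype(np.uint8); c,_=cv2.findContours(m,0,2); c=max(c,key=cv2.contourArea)
  w=np.array([pix2w(f,*p,z=18)[:2] for p in c[:,0]],np.float32)
  print('mask',q['at'],cv2.minAreaRect(w))
E
```

```text
foot_left [267.4, 155.8] 0.85 [665.4 148.1   0. ]
foot_right [350.5, 138.7] 0.79 [706.2 -48.8   0. ]
menorah [308.4, 149.1] 0.82 [681.3  51.    0. ]
dish [209.0, 349.2] 0.93 [213.4 278.3   0. ]
dish [322.5, 211.5] 0.87 [532.1  17.5   0. ]
dish [160.3, 246.9] 0.66 [449.2 396.8   0. ]
dish [304.6, 147.2] 0.33 [685.9  60.    0. ]
organiser [494.6, 144.4] 0.96 [ 691.5 -389.2    0. ]
dreidel [429.2, 220.3] 0.86 [ 511.1 -231.9    0. ]
lighter [226.4, 239.4] 0.64 [466.6 242.3   0. ]
candle_box [181.7, 145.6] 0.76 [690.5 352.3   0. ]
mask [159.5, 245.6] ((455.9597473144531, 393.5153503417969), (189.5901336669922, 120.22515869140625), 88.01326751708984)
mask [318.5, 213.2] ((529.1207275390625, 19.843292236328125), (121.08536529541016, 186.5636749267578), 0.40581920742988586)
mask [207.5, 351.2] ((208.99380493164062, 276.49444580078125), (122.77727508544922, 189.9447021484375), 64.67860412597656)
```

View pics/c1.png

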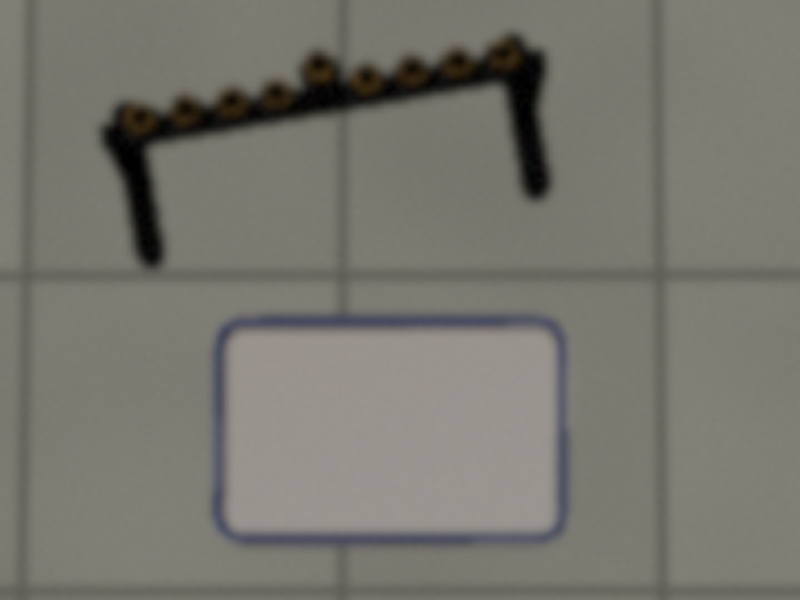

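```bash
cat >> h.py <<'E'
def Rt(s):
    a,b,c=s['tcp_rot']
    T=np.eye(4);
    from scipy.spatial.transform import Rotation as R
    T[:3,:3]=R.from_euler('xyz',[a,b,c]).as_matrix(); T[:3,3]=s['eef_pos']; return T
def delta(s,target,yaw=None):
    T=Rt(s); d=T[:3,:3].T@(np.array(target)-T[:3,3])/10
    ang=None if yaw is None else -np.degrees((yaw-s['tcp_rot'][2]+np.pi)%(2*np.pi)-np.pi)
    return d.round(2),ang
E
python3 - <<'E'
from h import *
s=r.sense(); f=r.grab_frame('wrist'); print(f['hand_eye'].round(3).tolist(),f['fx'],f['cx'],f['cy'])
print(s['clock'],delta(s,[420,10,380],0.2))
E
```

```text
[[-0.001, 0.959, 0.283, 71.862], [1.0, 0.0, 0.001, 1.23], [0.001, 0.283, -0.959, -142.426], [0.0, 0.0, 0.0, 1.0]] 426.90471167910874 320.40674986201515 233.83893528826974
1.4 (array([ 40.89, -52.88, -14.87]), np.float64(3.1392973468777075))
```

Call:
drive_tool:
  moves:
    - [0, [41, -53, -15], -11]
    - [0, [41, -53, -15], -21]
    - [0, [41, -53, -15], -32]
    - [0, [41, -53, -15], -42]
    - [0, [41, -53, -15], -53]
    - [0, [41, -53, -15], -63]
    - [0, [41, -53, -15], -74]
    - [0, [41, -53, -15], -84]
    - [0, [41, -53, -15], -90]
    - [0, [41, -53, -15], -90]
    - [0, [41, -53, -15], -90]
    - [0, [41, -53, -15], -90]

```text
clock: 2.95
eef_pos: [422.1, 15.0, 382.3]
tcp_rot: [3.139, -0.0, 1.832]
contact_force: [1.1, -0.1, -0.1]
opening: 1.0
```

Call:
drive_tool:
  moves:
    - [0, [0, 0, 0], -10]
    - [0, [0, 0, 0], -20]
    - [0, [0, 0, 0], -30]
    - [0, [0, 0, 0], -40]
    - [0, [0, 0, 0], -50]
    - [0, [0, 0, 0], -60]
    - [0, [0, 0, 0], -70]
    - [0, [0, 0, 0], -80]
    - [0, [0, 0, 0], -86]
    - [0, [0, 0, 0], -86]

```text
clock: 4.2
eef_pos: [421.7, 14.1, 382.1]
tcp_rot: [3.141, 0.002, -2.952]
contact_force: [1.1, 0.5, -0.5]
opening: 1.003
```

```bash
python3 - <<'E'
from h import *
s=r.sense(); print(s['clock'],s['qpos'].round(3),s['eef_pos'],s['tcp_rot'])
f=r.grab_frame('wrist'); save(f['color'],'w1'); pose=Rt(s)@f['hand_eye']
np.savez('w1.npz',pose=pose,**{k:f[k] for k in('fx','fy','cx','cy','color')})
for t in ['foot_left','foot_right','menorah','dish']:
    for d in r.spot_point(t,'wrist'): print(t,d['at'],round(d['score'],2),pix2w(f,*d['at'],0,pose).round(1))
for q in r.outline_of('dish','wrist'):
  m=q['mask'].astype(np.uint8); c,_=cv2.findContours(m,0,2); c=max(c,key=cv2.contourArea)
  w=np.array([pix2w(f,*p,z=18,pose=pose)[:2] for p in c[:,0]],np.float32)
  print('mask',q['at'],cv2.minAreaRect(w))
E
```

```text
4.2 [ 2.900e-02 -1.020e-01  1.828e+00  1.000e-03  1.414e+00 -1.731e+00] [421.68901789  14.08551468 382.06257718] [ 3.14124723e+00  1.76515617e-03 -2.95249409e+00]
foot_left [380.3, 353.9] 0.95 [660.1 144.4   0. ]
foot_right [243.2, 356.5] 0.56 [700.  -43.3   0. ]
dish [309.8, 251.8] 0.71 [530.2  20.3   0. ]
dish [585.9, 27.7] 0.69 [211.2 276.6   0. ]
dish [603.8, 252.3] 0.57 [459.5 395.7   0. ]
mask [588.0, 251.0] ((456.6792907714844, 374.09222412109375), (165.11508178710938, 125.08723449707031), 89.43327331542969)
mask [572.7, 50.0] ((234.90084838867188, 264.14752197265625), (125.79867553710938, 141.17691040039062), 64.9781265258789)
mask [568.3, 377.6] ((634.1068115234375, 400.1060485839844), (54.28383255004883, 18.227439880371094), 56.451168060302734)
```

View pics/w1.png

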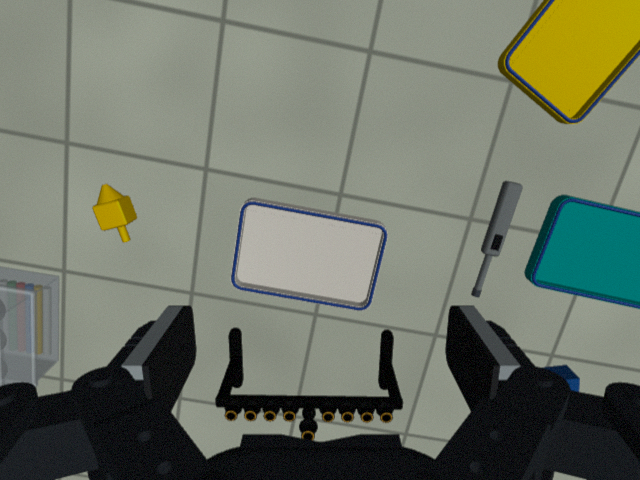

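```bash
python3 - <<'E'
from h import *
f=np.load('w1.npz'); im=f['color']
save(cv2.resize(im[315:450,205:415],(800,514),interpolation=cv2.INTER_CUBIC),'w1c')
# white dish segmentation incl. blue line
hsv=cv2.cvtColor(im,cv2.COLOR_RGB2HSV)
blue=((hsv[...,0]>105)&(hsv[...,0]<130)&(hsv[...,1]>90)&(hsv[...,2]>50)).astype(np.uint8)
b=np.zeros_like(blue); b[190:320,220:400]=blue[190:320,220:400]
ys,xs=np.nonzero(b); print(len(xs))
w=np.array([pix2w(f,u,v,18,f['pose'])[:2] for u,v in zip(xs,ys)],np.float32)
print(cv2.minAreaRect(w))
E
```

```text
1097
((532.2808837890625, 18.246925354003906), (182.375, 117.24933624267578), 89.96981811523438)
```

View pics/w1c.png

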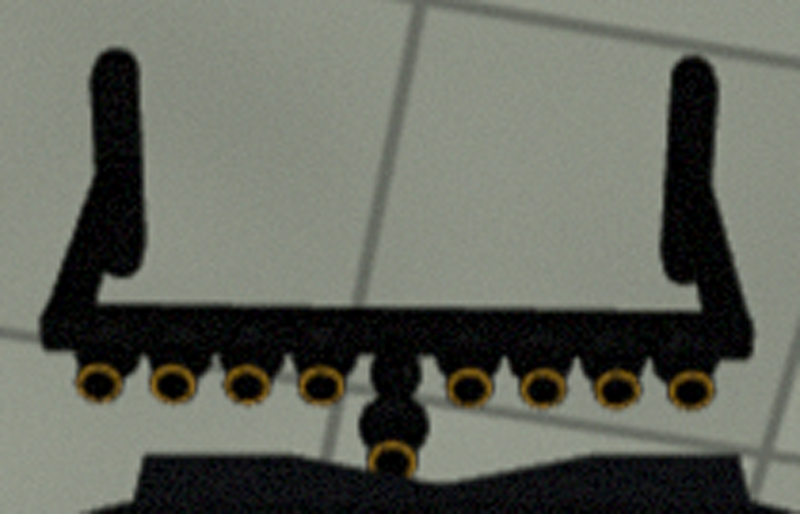

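```bash
cat >> h.py <<'E'
from scipy.optimize import least_squares
def fit_menorah(f,pose,obs,x0=(684,50,.19)):
    # obs: list of (menorah xyz, pixel)
    def tf(p,q): 
        c,s=np.cos(p[2]),np.sin(p[2]); return np.array([p[0]+c*q[0]-s*q[1],p[1]+s*q[0]+c*q[1],q[2]])
    def res(p): return np.concatenate([w2pix(f,tf(p,q),pose)-np.array(u) for q,u in obs])
    o=least_squares(res,x0,loss='soft_l1',x_scale=[1,1,.01]); return o.x,res(o.x).reshape(-1,2)
def rect(blue,f,pose,z=18):
    ys,xs=np.nonzero(blue)
    w=np.array([pix2w(f,u,v,z,pose)[:2] for u,v in zip(xs,ys)],np.float32)
    return cv2.minAreaRect(w)
def tomen(m,p,yaw=0):
    c,s=np.cos(m[2]),np.sin(m[2]); d=np.array(p)[:2]-m[:2]
    return np.array([c*d[0]+s*d[1],-s*d[0]+c*d[1]]),yaw-m[2]
def tow(m,q):
    c,s=np.cos(m[2]),np.sin(m[2]); return np.array([m[0]+c*q[0]-s*q[1],m[1]+s*q[0]+c*q[1]])
E
python3 - <<'E'
from h import *
f=np.load('w1.npz')
k=210/800
P=lambda u,v:(205+(u+.5)*k-.5,315+(v+.5)*k-.5)
cups=[(100,383),(174,384),(247,384),(322,385),(393,460),(470,387),(543,388),(617,389),(691,390)]
obs=[((0,-88+22*i,150 if i==4 else 120),P(*c)) for i,c in enumerate(cups)]
feet=[((-45,-104,0),P(115,49)),((45,-104,10),P(123,276)),((-45,104,0),P(694,56)),((45,104,10),P(683,284))]
for o in (obs,feet,obs+feet):
    m,e=fit_menorah(f,f['pose'],o); print(m.round(3),e.round(1).tolist())
    print(tomen(m,(532.3,18.2),0.0))
E
```

```text
[6.82499e+02 4.94640e+01 1.73000e-01] [[-0.3, -0.1], [-0.2, -0.1], [0.1, 0.1], [-0.1, 0.1], [-0.0, 0.2], [-0.1, 0.0], [0.2, -0.0], [0.2, -0.0], [0.2, -0.1]]
(array([-153.33819627,   -4.94815982]), np.float64(-0.17296479720407273))
[6.82672e+02 4.96430e+01 1.74000e-01] [[0.3, -0.5], [-0.5, 0.8], [-0.0, -0.5], [0.2, 0.4]]
(array([-153.54440585,   -4.94600108]), np.float64(-0.17393296394234353))
[6.82528e+02 4.95000e+01 1.73000e-01] [[-0.2, -0.0], [-0.2, -0.1], [0.1, 0.1], [-0.1, 0.1], [0.0, 0.2], [-0.0, 0.0], [0.2, 0.0], [0.2, -0.0], [0.2, -0.1], [0.2, -0.6], [-0.6, 0.6], [-0.1, -0.5], [0.1, 0.3]]
(array([-153.37562841,   -4.91772033]), np.float64(-0.1733615728289314))
```

```bash
echo "M=np.array([682.5,49.5,0.173])" >> h.py; python3 - <<'E'
from h import *
s=r.sense(); print(s['clock'])
for x,y,z in [(-252,0,60),(-252,0,10),(-252,0,-6)]:
    w=tow(M,(x,y)); print(w.round(1),delta(s,[*w,z],M[2]+np.pi))
E
```

```text
4.5
[434.3   6.1] (array([-0.97, -1.1 , 32.22]), np.float64(0.9612465782848207))
[434.3   6.1] (array([-0.96, -1.11, 37.22]), np.float64(0.9612465782848207))
[434.3   6.1] (array([-0.96, -1.11, 38.82]), np.float64(0.9612465782848207))
```

Call:
drive_tool:
  moves:
    - [0, [-1, -1.1, 6], 1]
    - [0, [-1, -1.1, 12], 1]
    - [0, [-1, -1.1, 18], 1]
    - [0, [-1, -1.1, 24], 1]
    - [0, [-1, -1.1, 30], 1]
    - [0, [-1, -1.1, 33], 1]
    - [0, [-1, -1.1, 35.5], 1]
    - [0, [-1, -1.1, 37], 1]
    - [0, [-1, -1.1, 37.2], 1]
    - [0, [-1, -1.1, 37.2], 1]

```text
clock: 5.75
eef_pos: [435.2, 6.3, 10.8]
tcp_rot: [3.141, 0.003, -2.969]
contact_force: [-0.1, 1.0, 0.8]
opening: 0.995
```

```bash
python3 - <<'E'
from h import *
s=r.sense(); print(s['clock'],s['eef_pos'],s['tcp_rot'],s['contact_force'],tomen(M,s['eef_pos'],s['tcp_rot'][2]+np.pi))
for x,y,z in [(-252,0,-6),(-252,0,-4)]:
    w=tow(M,(x,y)); print(w.round(1),delta(s,[*w,z],M[2]+np.pi))
f=r.grab_frame('wrist'); save(f['color'],'w2')
f=r.grab_frame('scene'); save(f['color'],'s2')
E
```

```text
5.75 [435.19419044   6.2598183   10.78098569] [ 3.14114498e+00  2.93445060e-03 -2.96941458e+00] [-0.08138119  0.97498077  0.83218695] (array([-2.51057516e+02, -2.39152930e-02]), np.float64(-0.0008219257550931558))
[434.3   6.1] (array([0.1 , 0.  , 1.68]), np.float64(-0.047092876839995225))
[434.3   6.1] (array([0.1 , 0.  , 1.48]), np.float64(-0.047092876839995225))
```

View pics/w2.png

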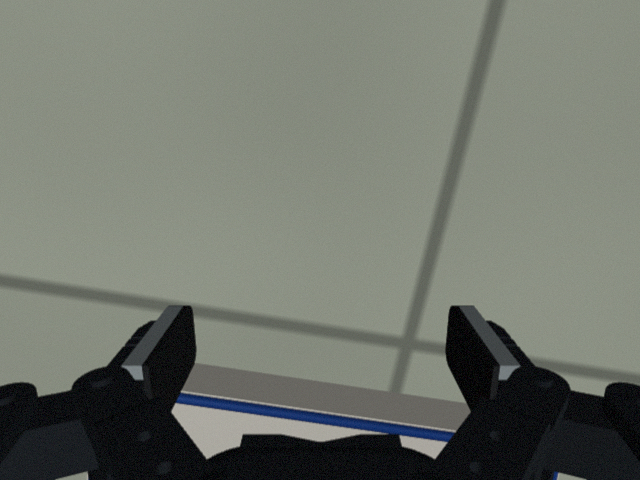

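View pics/s2.png

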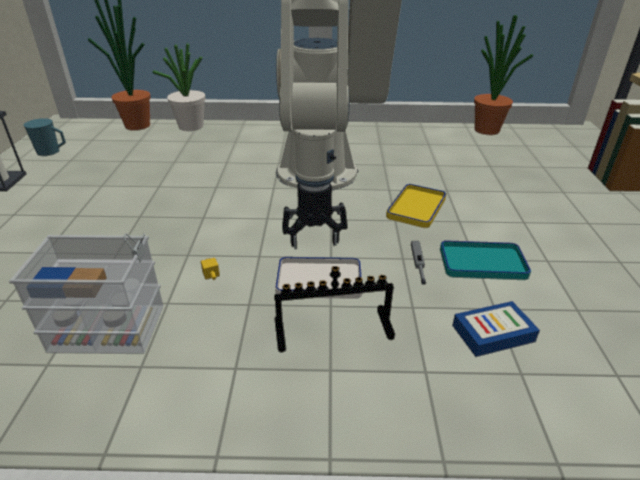

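Call:
drive_tool:
  moves:
    - [0, [0, 0, 0.9], 0]
    - [0, [0, 0, 1.6], 0]
    - [0, [-0.5, 0, 1.6], 0]
    - [0, [-1.0, 0, 1.6], 0]
    - [0, [-1.3, 0, 1.6], 0]
    - [0, [-1.6, 0, 1.6], 0]
    - [0, [-1.9, 0, 1.6], 0]
    - [0, [-2.2, 0, 1.6], 0]
    - [0, [-2.5, 0, 1.6], 0]
    - [0, [-2.8, 0, 1.6], 0]

```text
clock: 7.1
eef_pos: [463.1, 11.1, -4.9]
tcp_rot: [3.141, 0.003, -2.969]
contact_force: [-2.0, -1.8, -0.1]
opening: 1.002
```

```bash
python3 - <<'E'
from h import *
s=r.sense(); print(s['clock'],s['eef_pos'],s['contact_force'],tomen(M,s['eef_pos'],s['tcp_rot'][2]+np.pi))
f=r.grab_frame('wrist'); save(f['color'],'w3')
E
```

```text
7.1 [463.06538162  11.06546018  -4.8813499 ] [-2.02985337 -1.78180273 -0.1183864 ] (array([-2.22775129e+02, -8.77087767e-02]), np.float64(-0.0008238327290541192))
```

View pics/w3.png

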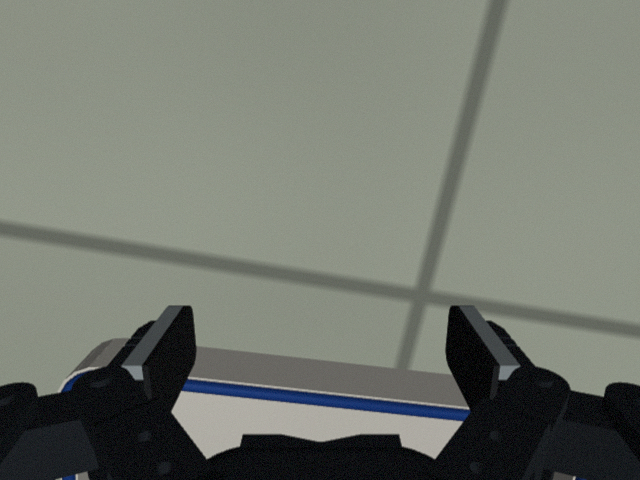

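Call:
drive_tool:
  moves:
    - [0, [-0.3, 0, 0], 0]
    - [0, [-0.6, 0, 0], 0]
    - [0, [-0.9, 0, 0], 0]
    - [0, [-1.2, 0, 0], 0]
    - [0, [-1.5, 0, 0], 0]
    - [0, [-1.8, 0, 0], 0]
    - [0, [-1.8, 0, 0], 0]

```text
clock: 8.02
eef_pos: [482.2, 14.3, -4.6]
tcp_rot: [3.141, 0.005, -2.969]
contact_force: [-0.3, 0.2, 0.5]
opening: 1.0
```

```bash
python3 - <<'E'
from h import *
s=r.sense(); print(s['clock'],s['eef_pos'],s['contact_force'],tomen(M,s['eef_pos'],s['tcp_rot'][2]+np.pi))
f=r.grab_frame('wrist'); save(f['color'],'w4')
f=r.grab_frame('top'); save(cv2.resize(f['color'][115:250,235:415],(800,600),interpolation=cv2.INTER_CUBIC),'t4')
E
```

```text
8.025 [482.17632669  14.3343955   -4.6217851 ] [-0.31622056  0.19645451  0.48630366] (array([-2.03386748e+02, -1.57295870e-01]), np.float64(-0.0006621849036240746))
```

View pics/w4.png

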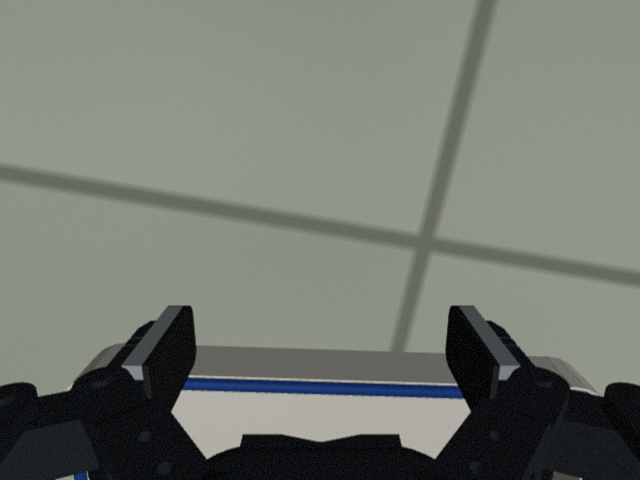

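View pics/t4.png

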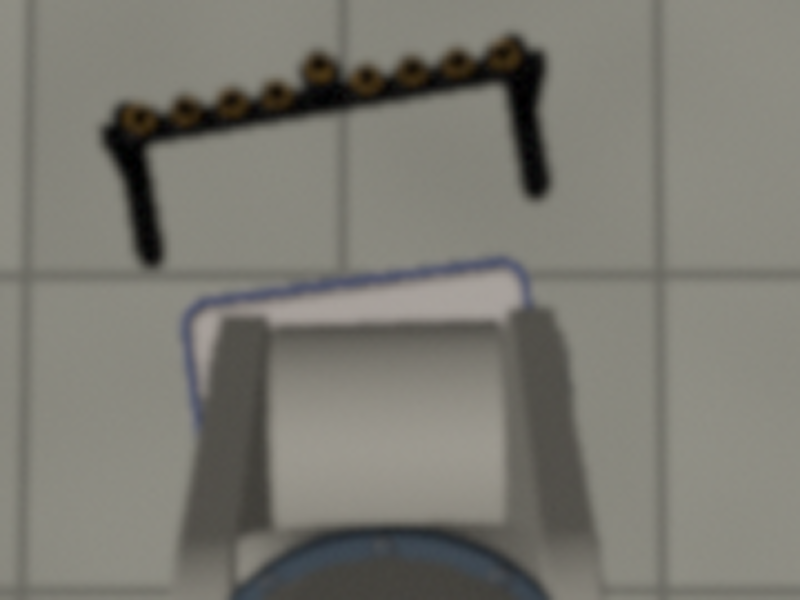

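Call:
drive_tool:
  moves:
    - [0, [0.6, 0, 0], 0]
    - [0, [1.2, 0, 0], 0]
    - [0, [3, 0, -5], 0]
    - [0, [5, 0, -11], 0]
    - [0, [5, 0, -17], 0]
    - [0, [5, 0, -23], 0]
    - [0, [5, 0, -29], 0]
    - [0, [5, 0, -31], 0]
    - [0, [5, 0, -31], 0]
    - [0, [5, 0, -31], 0]

```text
clock: 9.38
eef_pos: [430.2, 5.4, 303.7]
tcp_rot: [3.141, 0.004, -2.969]
contact_force: [-0.5, 0.6, -0.9]
opening: 1.005
```

```bash
cat >> h.py <<'E'
def look(name,box=None):
    s=r.sense(); f=r.grab_frame('wrist'); save(f['color'],name); pose=Rt(s)@f['hand_eye']
    np.savez(name+'.npz',pose=pose,**{k:f[k] for k in('fx','fy','cx','cy','color')})
    return s,f,pose
def bluemask(im,box):
    hsv=cv2.cvtColor(im,cv2.COLOR_RGB2HSV)
    blue=((hsv[...,0]>105)&(hsv[...,0]<130)&(hsv[...,1]>90)&(hsv[...,2]>50)).astype(np.uint8)
    b=np.zeros_like(blue); x0,y0,x1,y1=box; b[y0:y1,x0:x1]=blue[y0:y1,x0:x1]; return b
E
python3 - <<'E'
from h import *
s,f,pose=look('w5'); print(s['clock'],s['eef_pos'],s['tcp_rot'])
b=bluemask(f['color'],(150,150,450,340)); q=rect(b,f,pose); print(q)
print(tomen(M,q[0],np.radians(q[2])),np.pi/2)
E
```

```text
9.375 [430.20782069   5.36567398 303.72562428] [ 3.1411377   0.00350853 -2.96923091]
((552.4260864257812, 30.193267822265625), (115.39542388916016, 182.54327392578125), 7.75459623336792)
(array([-131.45570115,    3.3721708 ]), np.float64(-0.03765676356497921)) 1.5707963267948966
```

View pics/w5.png

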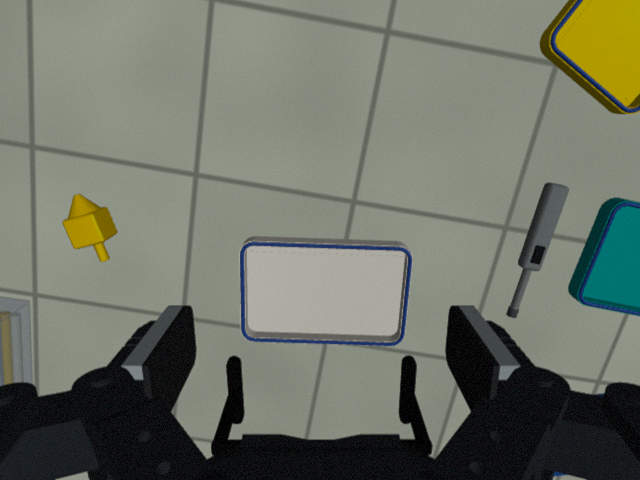

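```bash
python3 - <<'E'
from h import *
f=np.load('w5.npz'); im=f['color']
save(cv2.resize(im[230:380,220:430],(800,571),interpolation=cv2.INTER_CUBIC),'w5c')
pose=f['pose']
for q in [(-45,-104,0),(-45,104,0),(-37,-96,0),(-37,96,0)]:
    w=tow(M,q); print(q,w2pix(f,[*w,q[2]],pose).round(1))
b=bluemask(im,(150,150,450,340)); ys,xs=np.nonzero(b)
w=np.array([tomen(M,pix2w(f,u,v,18,pose))[0] for u,v in zip(xs,ys)])
import sys
# per-edge
for lo,hi in [(-170,-150),(-140,-120),(-110,-95)]:
    k=(w[:,0]>lo)&(w[:,0]<hi); print(lo,w[k,1].min().round(1),w[k,1].max().round(1), np.median(w[k&(w[:,1]<0),1]).round(1),np.median(w[k&(w[:,1]>0),1]).round(1))
for lo,hi in [(-70,-50),(-10,10),(50,70)]:
    k=(w[:,1]>lo)&(w[:,1]<hi); print(lo,np.median(w[k&(w[:,0]<-130),0]).round(1),np.median(w[k&(w[:,0]>-130),0]).round(1))
E
```

```text
(-45, -104, 0) [233.8 355. ]
(-45, 104, 0) [408.4 354.6]
(-37, -96, 0) [240.9 360.8]
(-37, 96, 0) [401.4 360.5]
-170 -86.6 96.0 -84.9 94.0
-140 -88.1 94.7 -86.5 92.9
-110 -89.0 93.5 -87.2 91.9
-70 -189.6 -76.9
-10 -187.3 nan
50 -185.0 nan
  return _methods._mean(a, axis=axis, dtype=dtype,
  ret = ret.dtype.type(ret / rcount)
```

View pics/w5c.png

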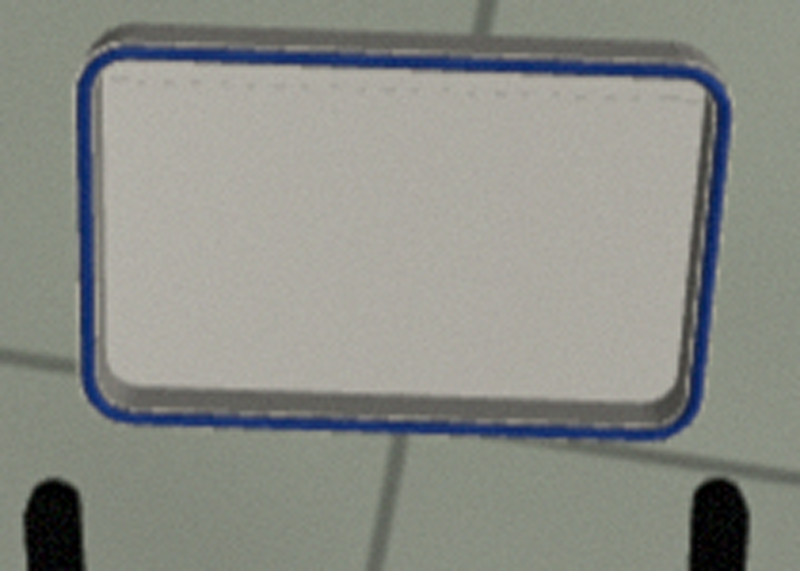

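Call:
drive_tool:
  moves:
    - [0, [0, 0, 6], 0]
    - [0, [0, 0, 12], 0]
    - [0, [0, 0, 18], 0]
    - [0, [0, 0, 24], 0]
    - [0, [-1.5, 0, 28], 0]
    - [0, [-3.5, 0, 30.5], 0]
    - [0, [-3.7, 0, 30.9], 0]
    - [0, [-4.2, 0, 30.9], 0]
    - [0, [-4.6, 0, 30.9], 0]
    - [0, [-4.9, 0, 30.9], 0]
    - [0, [-5.2, 0, 30.9], 0]
    - [0, [-5.4, 0, 30.9], 0]

```text
clock: 10.92
eef_pos: [483.4, 14.9, -5.2]
tcp_rot: [3.141, 0.001, -2.969]
contact_force: [-3.8, -1.1, 2.6]
opening: 0.999
```

Call:
drive_tool:
  moves:
    - [0, [-0.2, -0.05, 0], 0]
    - [0, [-0.4, -0.1, 0], 0]
    - [0, [-0.6, -0.15, 0], 0]
    - [0, [-0.8, -0.2, 0], 0]
    - [0, [-1.0, -0.25, 0], 0]
    - [0, [-1.2, -0.3, 0], 0]
    - [0, [-1.4, -0.35, 0], 0]
    - [0, [-1.6, -0.4, 0], 0]
    - [0, [-1.6, -0.4, 0], 0]

```text
clock: 12.05
eef_pos: [500.5, 13.6, -5.1]
tcp_rot: [3.141, 0.002, -2.969]
contact_force: [-0.6, -1.0, -0.1]
opening: 1.001
```

```bash
python3 - <<'E'
from h import *
s=r.sense(); print(s['clock'],s['eef_pos'],s['contact_force'],tomen(M,s['eef_pos'],s['tcp_rot'][2]+np.pi))
E
```

```text
12.05 [500.45916889  13.63640259  -5.06881943] [-0.61681409 -1.04879937 -0.09659421] (array([-185.49696861,   -3.99204775]), np.float64(-0.0008690030960635808))
```

Call:
drive_tool:
  moves:
    - [0, [0.6, 0, 0], 0]
    - [0, [1.2, 0, 0], 0]
    - [0, [3, 0.4, -5], 0]
    - [0, [5, 0.4, -11], 0]
    - [0, [5, 0.4, -17], 0]
    - [0, [5, 0.4, -23], 0]
    - [0, [5, 0.4, -29], 0]
    - [0, [5, 0.4, -31], 0]
    - [0, [5, 0.4, -31], 0]
    - [0, [5, 0.4, -31], 0]

```text
clock: 13.3
eef_pos: [448.9, 8.7, 303.4]
tcp_rot: [3.141, 0.001, -2.97]
contact_force: [-0.7, -1.1, -1.4]
opening: 1.0
```

```bash
cat >> h.py <<'E'
def dishrep(name,box):
    f=np.load(name+'.npz'); im=f['color']; pose=f['pose']
    x0,y0,x1,y1=box
    q=rect(bluemask(im,box),f,pose); a=q[2]
    if a>45:a-=90
    print('dish',np.round(q[1],1),tomen(M,q[0],np.radians(a)))
    for p in [(-45,-104,0),(-45,104,0)]: print(p,w2pix(f,[*tow(M,p),0],pose).round(1))
    c=im[y0:y1,x0:x1]; k=800/(x1-x0)
    save(cv2.resize(c,(800,int(k*(y1-y0))),interpolation=cv2.INTER_CUBIC),name+'c'); print('k',k)
E
python3 - <<'E'
from h import *
s,f,pose=look('w6'); print(s['clock'],s['eef_pos'],s['tcp_rot'],tomen(M,s['eef_pos'],s['tcp_rot'][2]+np.pi))
dishrep('w6',(215,220,435,380))
E
```

```text
13.3 [448.90803891   8.69753657 303.39486667] [ 3.14076252e+00  5.20367062e-04 -2.96951982e+00] (array([-2.37128752e+02,  1.67355569e-02]), np.float64(-0.0009271614305945142))
dish [116.1 182.6] (array([-114.61470902,    1.22313956]), np.float64(-0.00220383934984128))
(-45, -104, 0) [232.6 341.9]
(-45, 104, 0) [409.4 341.5]
k 3.6363636363636362
```

View pics/w6c.png

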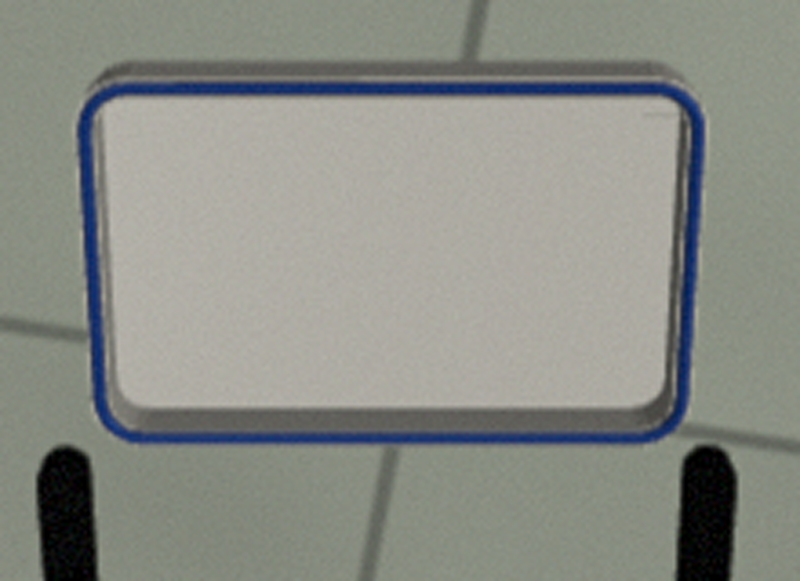

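Call:
drive_tool:
  moves:
    - [0, [0, 0, 6], 0]
    - [0, [0, 0, 12], 0]
    - [0, [0, 0, 18], 0]
    - [0, [0, 0, 24], 0]
    - [0, [-1.5, 0, 28], 0]
    - [0, [-3.4, 0, 30.5], 0]
    - [0, [-3.8, 0, 30.8], 0]
    - [0, [-4.3, 0, 30.8], 0]
    - [0, [-4.7, 0, 30.8], 0]
    - [0, [-5.0, 0, 30.8], 0]
    - [0, [-5.3, 0, 30.8], 0]
    - [0, [-5.6, -0.02, 30.8], 0]

```text
clock: 14.85
eef_pos: [502.8, 18.3, -4.7]
tcp_rot: [3.14, -0.002, -2.969]
contact_force: [-5.2, -0.4, 4.0]
opening: 1.0
```

Call:
drive_tool:
  moves:
    - [0, [-0.3, -0.02, 0], 0]
    - [0, [-0.6, -0.05, 0], 0]
    - [0, [-0.9, -0.08, 0], 0]
    - [0, [-1.2, -0.1, 0], 0]
    - [0, [-1.5, -0.1, 0], 0]
    - [0, [-1.8, -0.1, 0], 0]
    - [0, [-2.1, -0.1, 0], 0]
    - [0, [-2.4, -0.1, 0], 0]
    - [0, [-2.7, -0.1, 0], 0]
    - [0, [-3.0, -0.1, 0], 0]

```text
clock: 16.1
eef_pos: [532.7, 22.5, -4.8]
tcp_rot: [3.14, -0.002, -2.969]
contact_force: [-4.4, -1.1, 2.7]
opening: 1.001
```

```bash
python3 - <<'E'
from h import *
s=r.sense(); print(s['clock'],s['eef_pos'],s['contact_force'],tomen(M,s['eef_pos'],s['tcp_rot'][2]+np.pi))
f=r.grab_frame('top'); save(cv2.resize(f['color'][115:250,235:415],(800,600),interpolation=cv2.INTER_CUBIC),'t7')
f=r.grab_frame('scene'); save(cv2.resize(f['color'][200:360,240:440],(800,640),interpolation=cv2.INTER_CUBIC)[:600],'s7')
E
```

```text
16.1 [532.66772947  22.48449523  -4.78477146] [-4.39936341 -1.13671655  2.69757459] (array([-152.24609617,   -0.82036056]), np.float64(-0.00088321778938244))
```

View pics/t7.png

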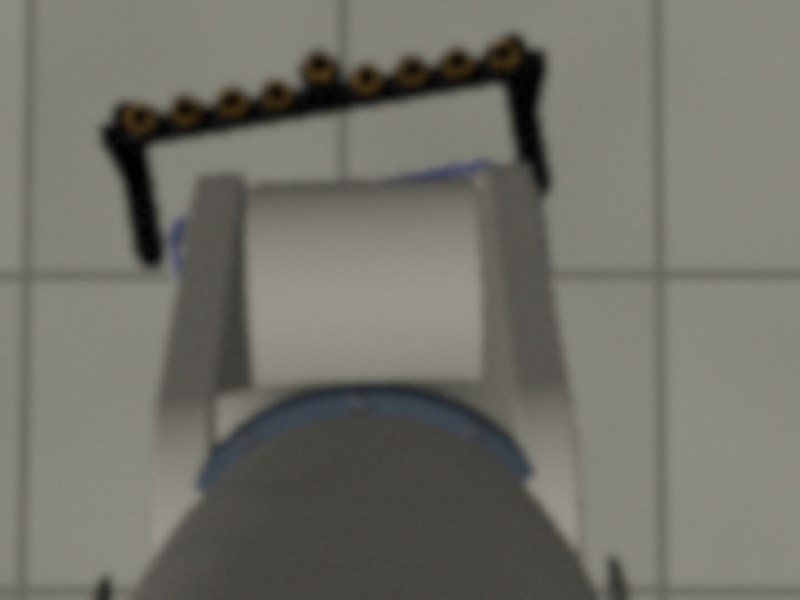

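View pics/s7.png

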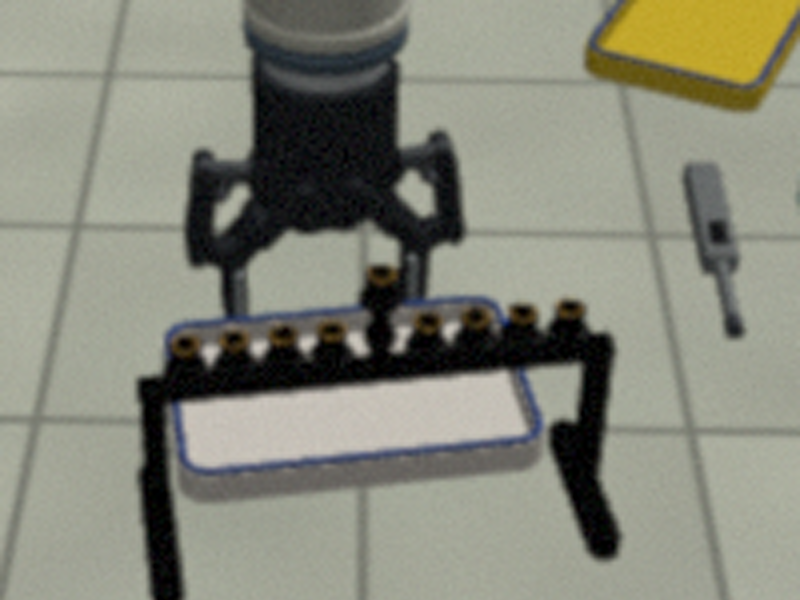

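Call:
drive_tool:
  moves:
    - [0, [-0.3, 0, 0], 0]
    - [0, [-0.6, 0, 0], 0]
    - [0, [-0.9, 0, 0], 0]
    - [0, [-1.2, 0, 0], 0]
    - [0, [-1.5, 0, 0], 0]
    - [0, [-1.8, 0, 0], 0]
    - [0, [-2.1, 0, 0], 0]
    - [0, [-2.4, 0, 0], 0]
    - [0, [-2.7, 0, 0], 0]
    - [0, [-3.0, 0, 0], 0]

```text
clock: 17.45
eef_pos: [563.1, 27.7, -4.8]
tcp_rot: [3.141, -0.001, -2.969]
contact_force: [-3.1, -0.0, 0.7]
opening: 1.001
```

```bash
python3 - <<'E'
from h import *
s=r.sense(); print(s['clock'],s['eef_pos'],s['contact_force'],tomen(M,s['eef_pos'],s['tcp_rot'][2]+np.pi))
f=r.grab_frame('scene'); save(cv2.resize(f['color'][200:360,240:440],(800,640),interpolation=cv2.INTER_CUBIC)[:600],'s8')
E
```

```text
17.45 [563.05861662  27.72505513  -4.81255684] [-3.12690383 -0.0177756   0.69225293] (array([-121.40675904,   -0.88946441]), np.float64(-0.0008225500670717145))
```

View pics/s8.png

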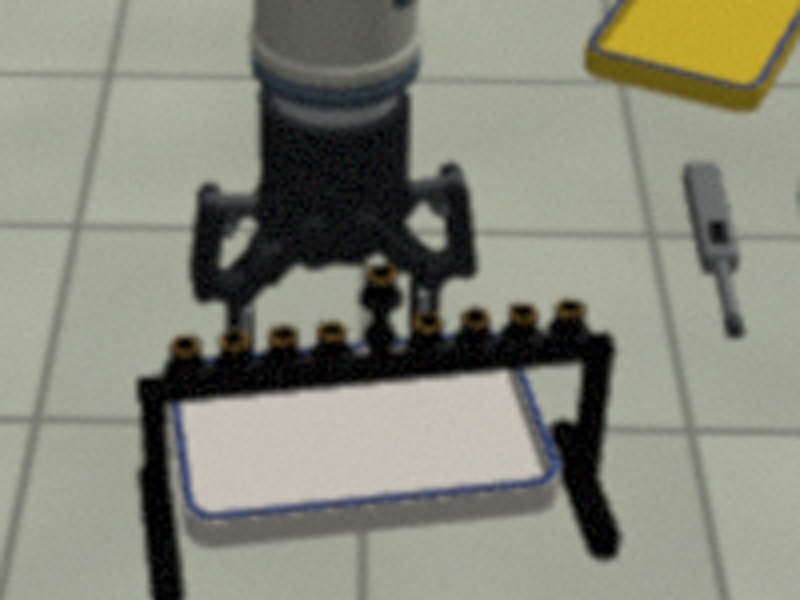

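Call:
drive_tool:
  moves:
    - [0, [-0.3, 0, 0], 0]
    - [0, [-0.6, 0, 0], 0]
    - [0, [-0.9, 0, 0], 0]
    - [0, [-1.2, 0, 0], 0]
    - [0, [-1.5, 0, 0], 0]
    - [0, [-1.8, 0, 0], 0]
    - [0, [-2.1, 0, 0], 0]
    - [0, [-2.4, 0, 0], 0]
    - [0, [-2.7, 0, 0], 0]
    - [0, [-3.0, 0, 0], 0]
    - [0, [-3.0, 0, 0], 0]

```text
clock: 18.88
eef_pos: [593.9, 33.0, -4.7]
tcp_rot: [3.141, 0.001, -2.969]
contact_force: [-0.8, -1.0, 0.0]
opening: 0.999
```

```bash
python3 - <<'E'
from h import *
s=r.sense(); print(s['clock'],s['eef_pos'],s['contact_force'],tomen(M,s['eef_pos'],s['tcp_rot'][2]+np.pi))
f=r.grab_frame('scene'); save(cv2.resize(f['color'][200:360,240:440],(800,640),interpolation=cv2.INTER_CUBIC)[:600],'s9')
E
```

```text
18.875 [593.93618653  33.02214168  -4.67371521] [-0.77633398 -1.01331267  0.03885748] (array([-90.07827357,  -0.98666217]), np.float64(-0.0008493020248798167))
```

View pics/s9.png

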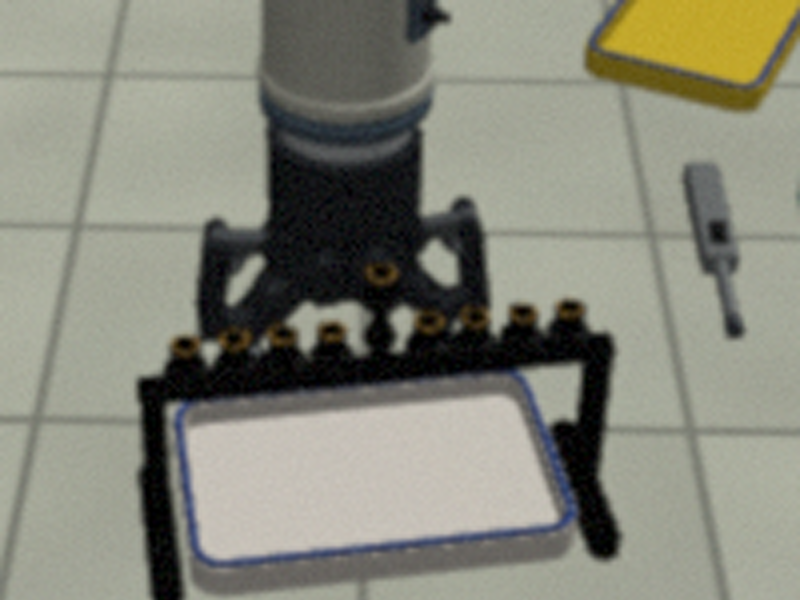

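Call:
drive_tool:
  moves:
    - [0, [-0.3, 0, 0], 0]
    - [0, [-0.6, 0, 0], 0]
    - [0, [-0.9, 0, 0], 0]
    - [0, [-1.2, 0, 0], 0]
    - [0, [-1.5, 0, 0], 0]
    - [0, [-1.7, 0, 0], 0]
    - [0, [-1.7, 0, 0], 0]

```text
clock: 19.8
eef_pos: [611.3, 36.0, -4.6]
tcp_rot: [3.141, 0.002, -2.969]
contact_force: [-0.6, 0.3, 0.3]
opening: 0.998
```

Call:
drive_tool:
  moves:
    - [0, [0.5, 0, 0], 0]
    - [0, [1.5, 0, 0], 0]
    - [0, [4, 0, -1], 0]
    - [0, [8, 0, -4], 0]
    - [0, [12, 0, -9], 0]
    - [0, [13, 0, -15], 0]
    - [0, [13, 0, -21], 0]
    - [0, [13, 0, -27], 0]
    - [0, [13, 0, -31], 0]
    - [0, [13, 0, -31], 0]
    - [0, [13, 0, -31], 0]

```text
clock: 21.18
eef_pos: [481.7, 13.3, 304.2]
tcp_rot: [3.141, 0.001, -2.969]
contact_force: [-0.1, -0.1, -0.6]
opening: 1.001
```

```bash
python3 - <<'E'
from h import *
s,f,pose=look('w10'); print(s['clock'],s['eef_pos'],s['tcp_rot'],tomen(M,s['eef_pos'],s['tcp_rot'][2]+np.pi))
dishrep('w10',(180,220,460,400))
f=r.grab_frame('scene'); save(f['color'],'s10')
np.savez('s10.npz',**{k:f[k] for k in('fx','fy','cx','cy','color','pose')})
f=r.grab_frame('top'); save(cv2.resize(f['color'][115:250,235:415],(800,600),interpolation=cv2.INTER_CUBIC),'t10')
np.savez('t10.npz',**{k:f[k] for k in('fx','fy','cx','cy','color','pose')})
E
```

```text
21.175 [481.74675539  13.32509063 304.247174  ] [ 3.14068729e+00  9.93001536e-04 -2.96945865e+00] (array([-203.98364662,   -1.07758894]), np.float64(-0.0008659962210208483))
dish [110.4 183. ] (array([-4.98534062,  0.05333853]), np.float64(-0.0018832779783798104))
(-45, -104, 0) [232. 316.]
(-45, 104, 0) [411.8 315.6]
k 2.857142857142857
```

View pics/w10.png

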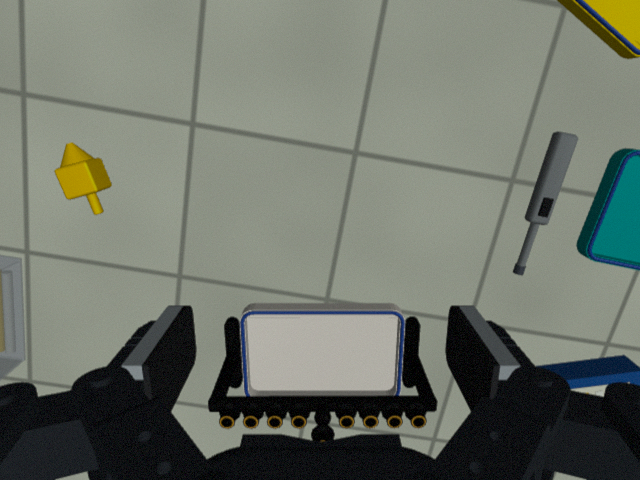

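View pics/t10.png

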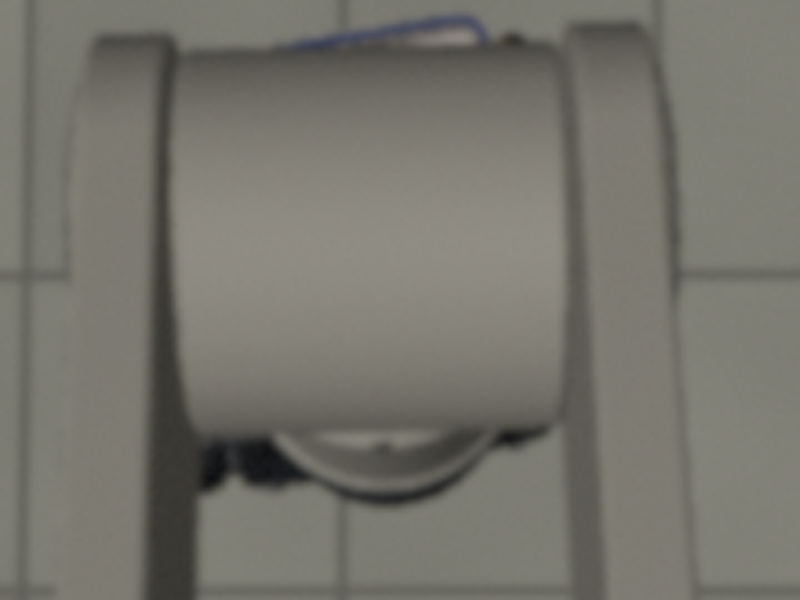

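```bash
python3 - <<'E'
from h import *
f=np.load('s10.npz'); im=f['color']
c=im[260:350,260:400]; save(cv2.resize(c,(800,514),interpolation=cv2.INTER_CUBIC),'s10c')
k=800/140
for n,q in [('cup',(0,-88,120)),('cup',(0,88,120)),('mid',(0,0,150)),('footL',(45,104,0)),('footR',(45,-104,0)),('dF',(58,0,18)),('dFL',(42,91,18)),('dB',(-58,60,18))]:
    p=w2pix(f,[*tow(M,q),q[2]],f['pose']); print(n,((p-[260,260]+.5)*k-.5).round(0))
b=bluemask(im,(260,260,400,350)); ys,xs=np.nonzero(b)
w=np.array([tomen(M,pix2w(f,u,v,18,f['pose']))[0] for u,v in zip(xs,ys)]); 
if len(w): print(len(w),w.min(0),w.max(0)); 
E
```

```text
cup [154. 141.]
cup [703.  90.]
mid [435.  40.]
footL [755. 452.]
footR [131. 521.]
dF [457. 477.]
dFL [720. 411.]
dB [562. 220.]
160 [-57.25430503 -92.25015349] [58.76257803 91.56232294]
```

View pics/s10c.png

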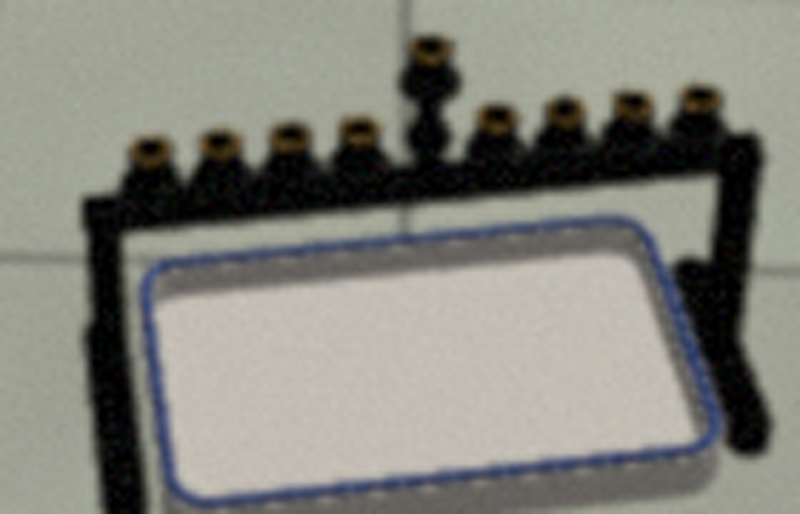

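```bash
python3 - <<'E'
from h import *
s=r.sense(); print(s['clock'],s['contact_force'],abs(s['qvel']).max()); print(r.sign_off())
E
```

```text
21.325 [0.30110621 0.11523902 0.10465763] 0.008358946486230888
the job is handed in; nothing more can be done
None
```

I pushed the white, blue-rimmed dish (top picture 322, 212; the teal and yellow ones are look-alikes) from behind with the two open fingers. It was squared up, shifted sideways and slid straight through the gap in slow steps, with the force read after each move never above about 7 N. I handed the job in at about 21 s with the arm raised clear.

- **Wrist camera:** The dish lies at about x −2 mm and y 0 mm in the menorah's frame, square to 0.002 rad. The bar hid the dish's front edge, so I took x from the rear edge.
- **Scene camera:** It gave about +1 mm along the gap directly. It also shows the cups about 2 px off their predicted place, and allowing for that gives −2 to −3 mm. Either way this is inside the 10 mm limit.
- **Top camera:** The arm covered the dish, so it gave no final check.
- **Dreidel, lighter and carton:** I never went near them, but I did not measure their positions again at the end.

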